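# Release the transport lock of a microplate shaker

### The job

Take the flat-bladed screwdriver out of the rack, set it upright on the plate shaker's slotted transport-lock screw and, pressing only lightly, turn it until the blade drops into the slot. Then unlock the screw by turning it counter-clockwise (seen from above) to its stop, and put the screwdriver back in its rack hole, upright and fully down. Leave the nut driver, bottle and slide box where they are.

Things in the scene. Friction and masses are not known exactly. Their poses are not given: they have to be found in the camera images.
- driver_handle (a point): Centre of the handle of the stubby flat screwdriver (about 90 g), upright in one of two rack holes. Black block handle 30 (its x) by 24 (its y) by 60 mm high (its z, up), with a grey inlay on each flat at +y and -y; grip across those 24 mm. The underside of the handle, 30 mm below this point, rests on the rack's top. A straight 8 mm shaft leads down to the blade.
- driver_tip (a point): Middle of the screwdriver's blade edge, on the handle's axis, 82 mm below driver_handle, with the same axes. The flat blade is 16 mm wide (along x), 2.5 mm thick (along y) and 14 mm long.
- lock_head: Round steel screw head in the low front deck of the white shaker. Origin: centre of its flat top face, 82 mm above the bench at rest; z up, x from the shaker's display side towards its platform. These axes do not turn with the screw. The head is sprung: it yields straight down up to 8 mm (about 2.5 N to start, then 0.8 N per mm) and springs up over the blade when the blade meets the slot.
- lock_collar (a point): Centre of the rim of the fixed dark steel collar around the screw head, 4 mm above the head's face: bore 21 mm, outside 42 mm, axes as lock_head. The slot across the face, through its centre, is 5 mm wide and 6 mm deep; while locked it lies within 0.5 rad either way of the x axis (not measured: look or feel). Nothing taller within 45 mm; the platform beyond is at most 110 mm above the bench.
- lock (a joint): Turn of the lock screw from its locked stop, rad, positive counter-clockwise seen from above: 0 locked (at the start), 1.2 the unlocked stop. It turns stiffly (about 0.2 N m) and stays where it is left; light rubbing of a blade on its face does not turn it, and it cannot turn clockwise past 0.
- rack_hole0 (a point): Centre of the mouth of one rack hole, on the rack's top, 70 mm above the bench. Hole 20 mm in diameter, through a 12 mm plate, with open space to 64 mm below this point. The rack is a fixed aluminium stand, top 70 by 170 mm; its y axis runs along the row of holes, z up.
- rack_hole1 (a point): The other hole, 90 mm from the first along the rack's y axis, alike.
- nut_driver_handle (a point): Middle of the handle of a nut driver upright in the other rack hole: round black handle 27 mm in diameter and 50 mm high, round socket end. Not needed; leave alone.
- spray_bottle_mid (a point): Middle of a black bottle 42 mm in diameter and 130 mm high standing on the bench. Leave alone.
- slide_box_mid (a point): Middle of a white and grey slide box 87 by 42 by 32 mm on the bench. Leave alone.
Things that resemble listed ones, but are neither listed nor needed, are in the scene too. What is shaped like the part that bears driver_handle but orange is not meant.

How it is judged:
By the outcome, as a careful person would: the job done as asked, in the order asked, and still so for the second after the job is handed in, with the robot touching nothing.
It also fails if it takes over 58 s, if anything falls off the work surface, if the arm or the gripper's body presses on something with over 40 N, if the wrist force passes 120 N, or if a joint passes its speed limit or range.

### The arm

A 7-joint arm with a two-finger parallel gripper is mounted at the origin on the work surface. World frame = base frame: x ahead of the robot, y to its left, z up, the work surface at z = 0. Lengths are in m, angles in degrees, forces in N, time in s.
With the tool pointing down it reaches from about 0.4 to 0.925 m from the base axis. Payload 5.6 kg.
Tool frame: the origin (TCP) lies midway between the tips of the shut fingers; the grasp point (between the pads) lies 19 mm behind it; x points along the fingers, z is the direction in which the jaws open and shut, and the axes are right-handed (so a half turn about x gives the same grasp; the last joint's range is limited). The gripper opens to 85 mm and grips with 20 to 120 N. Pads are 22 mm wide; open, the fingers measure 114 mm over their backs; the gripper's body (76 mm by 85 mm) begins 54 mm behind the grasp point. The pads swing forward as they close: fully open they stand 13 mm farther back than shut.
Start: joints at [-77.063, 26.786, -0.665, 91.828, 0.344, 61.387, -3.226], TCP at [0.173, 0.627, 0.231] pointing down, gripper open.
Joint ranges: [-144.91, 144.91], [-17.63, 115.5], [-89.93, 88.59], [15.96, 139.68], [-74.01, 254.01], [8.47, 105.57], [-167.45, 167.45]. Speed limits (degrees/s): [147.25, 147.25, 180, 180, 180, 180, 180].

### API

Orientations are given as a 3x3 rotation matrix whose columns are the frame's x, y, z axes.
In Python, from cell import state, capture, robot gives the robot as it stands.
- The arm moves only by the tool drive_tool, never from a script. Its arguments are lists of equal length, an entry for each row: "translation": the shift along the world's x, y, z in m, a list of three; "angular": the turn, a rotation vector about the world's x, y, z in rad, a list of three. A call has 1 to 5 rows; each row shifts and turns the commanded pose from where the row before left it; what a row does not reach is not made up. A row lasts 1/8 s, in which the tool goes at most 62.5 mm and 10.7 degrees, less where a joint would pass 70% of its speed; a pose out of reach is approached as far as the arm can. A call with a gripper value outside its range is refused whole. "claw" is the gripper command: -1 is shut, 1 is fully open, values between are in proportion, set as the call begins (left out, the last holds). The fingers move at their own pace and stop on an object; the grip force is fixed at half the most. Time passes only in rows, so rows that do not move let the fingers close. It gives the time, the measured TCP pose, the force and the opening at its end, in the units of the state.
- state(): the state, without advancing time (a new reading comes with each control period).
- capture(name): name is "scene" or "top"; returns a dict with "pixels" (420x560x3 uint8, red, green, blue), "fx", "fy", "cx", "cy" (pixels), "dist" ([k1, k2, p1, p2, k3] as OpenCV has them; the pictures are not rectified), "camera_from_world" (4x4, takes a point from world to camera coordinates). Camera axes: x right, y down, z forward; pixel columns grow to the right and rows downward; lengths in m; the calibration is good to about 2 mm. A picture is of the moment at which its call begins. There is no depth.
- robot.job_done(): hands the job in, once; it reports no verdict.
The state is a dict: "t": time; "q": joint angles; "joint_velocities": joint speeds; "joint_torque": joint torques, N m; "ee_pos": TCP position; "ee_rot": TCP orientation; "ft_force": force on the tool from outside, world axes, zero at the start; "wrist_torque": the same for the moment, N m; "finger_gap": opening from 0.0 (shut) to 1.0 (fully open).
Only numpy, scipy, OpenCV 4.12 (cv2) and the standard library are available. Lean on these libraries where they do the work, as an engineer would, in place of code of your own. Each camera call takes 0.05 s, during which the arm holds its last target. There are 200 camera calls.

## Working session

There is one attempt and no reset: what is moved stays moved. The work goes in short steps, Python scripts to look and compute and a tool call to move; the robot and the scene stay as the last step left them, time stands still between calls to the robot, and variables do not carry over. Pictures are saved under pics/ and viewed, about 8 in all and at most 12, crops included, and the job is handed in when it is done.

Besides the shell and the picture viewer there is one more tool, called after "Call:" as a command line: name --argument value ..., lists and objects as JSON in quotes. drive_tool: Moves the arm, as the interface text tells. Its arguments: {"type":"object","properties":{"translation":{"type":"array","items":{"type":"array","items":{"type":"number"}}},"angular":{"type":"array","items":{"type":"array","items":{"type":"number"}}},"claw":{"type":"number"}},"required":["translation","angular"]}

```bash
mkdir -p pics; cat > h.py <<'E'
import numpy as np, cv2
from cell import state, capture, robot
def snap(n,f,crop=None,s=1):
    c=capture(n); im=cv2.cvtColor(np.array(c["pixels"]),cv2.COLOR_RGB2BGR)
    if crop: u0,v0,u1,v1=crop; im=im[v0:v1,u0:u1]
    if s!=1: im=cv2.resize(im,None,fx=s,fy=s,interpolation=cv2.INTER_CUBIC)
    cv2.imwrite("pics/"+f,im); return c
def K(c): return np.array([[c["fx"],0,c["cx"]],[0,c["fy"],c["cy"]],[0,0,1.]])
def onz(c,uv,z):
    p=cv2.undistortPoints(np.array([[uv]],float),K(c),np.array(c["dist"],float))[0,0]
    T=np.array(c["camera_from_world"]); R,t=T[:3,:3],T[:3,3]
    o=-R.T@t; d=R.T@np.array([p[0],p[1],1]); return o+d*(z-o[2])/d[2]
def proj(c,P):
    T=np.array(c["camera_from_world"])
    return cv2.projectPoints(np.array(P,float).reshape(-1,3),cv2.Rodrigues(T[:3,:3])[0],T[:3,3],K(c),np.array(c["dist"],float))[0][:,0]
E
python3 - <<'E'
from h import *
a=snap("scene","a.png");b=snap("top","b.png")
for c in(a,b):
    T=np.array(c["camera_from_world"]);print(-T[:3,:3].T@T[:3,3],T[:3,:3].round(2).tolist(),c["fx"])
print(state())
E
```

```text
[ 1.11715638 -0.16898145  0.54333995] [[0.12, 0.99, 0.02], [0.62, -0.06, -0.78], [-0.78, 0.11, -0.62]] 386.1103348836372
[ 0.48969164 -0.07348942  0.9499606 ] [[-0.01, -1.0, 0.04], [-0.99, 0.0, -0.13], [0.12, -0.04, -0.99]] 425.2987422123742
{'t': 0.1, 'q': array([-77.06263881,  26.83169072,  -0.66554828,  91.87577781,
         0.34375985,  61.38713219,  -3.22706837]), 'joint_velocities': array([-0.02326339, -0.0788925 , -0.07024033, -0.08543684,  0.02480659,
        0.07618158, -0.04165129]), 'joint_torque': array([ 4.98713307e-04, -5.33522737e+01,  2.13438144e-02, -2.51964658e+01,
        1.14698871e-02,  4.26815110e-03,  3.00528302e-05]), 'ee_pos': array([0.17254461, 0.62615495, 0.23042429]), 'ee_rot': array([[-3.22092366e-04, -9.64070296e-01,  2.65647061e-01],
       [-1.58409480e-03,  2.65647233e-01,  9.64069001e-01],
       [-9.99998693e-01, -1.10290863e-04, -1.61274169e-03]]), 'ft_force': array([ 0.12822254, -0.24884068,  0.7879798 ]), 'wrist_torque': array([ 0.00045152,  0.0033098 , -0.03166396]), 'finger_gap': 1.0011939663402518}
```

View pics/a.png

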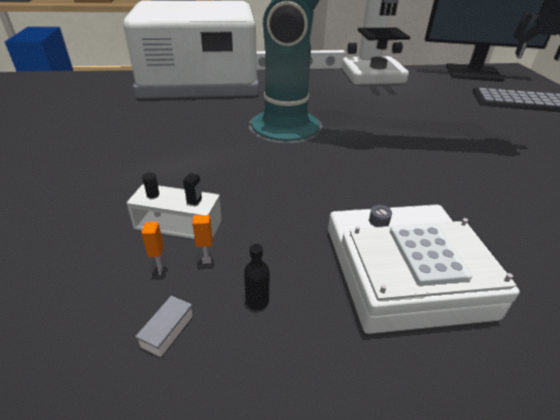

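View pics/b.png

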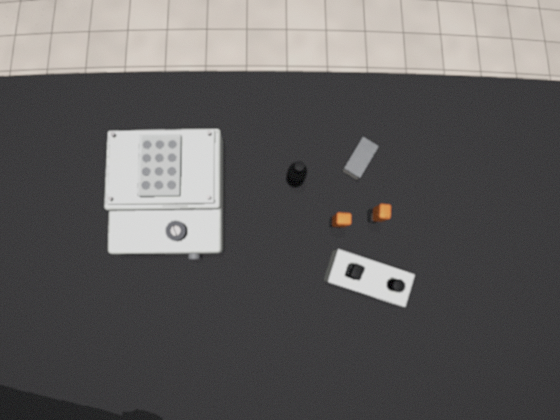

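Scene: the rack holds two black handles, a blocky one at (193,188) and a round one at (151,184). Two orange look-alikes stand at (153,240) and (203,231). Top: the blocky handle is at (355,271), the round one at (396,285) and the lock at (176,231). By the description I choose the blocky black handle, and will check it in a close crop.

```bash
python3 - <<'E'
from h import *
b=snap("top","t0.png");im=cv2.imread("pics/t0.png")
A=cv2.resize(im[240:315,315:425],None,fx=7,fy=7,interpolation=cv2.INTER_CUBIC)[:525,:]
A=np.clip(A.astype(float)*1.0,0,255)
A=255*(A/255)**0.5
B=cv2.resize(im[215:247,156:196],None,fx=14,fy=14,interpolation=cv2.INTER_CUBIC)
cv2.imwrite("pics/c.png",A);cv2.imwrite("pics/d.png",B)
E
```

```text
[ WARN:0@1.181] global loadsave.cpp:1063 imwrite_ Unsupported depth image for selected encoder is fallbacked to CV_8U.
```

View pics/c.png

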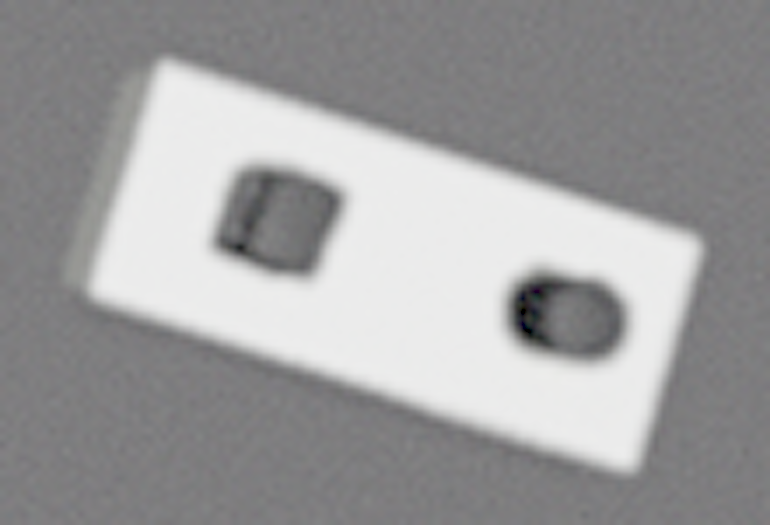

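View pics/d.png

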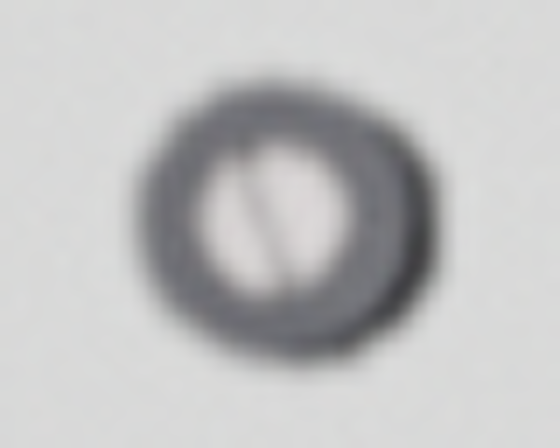

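The crop confirms it: left is the rectangular handle (top face about x 245–343, y 172–275) with an inlay band on its left flat; right is the round nut driver. The lock slot runs from about (238,150) to (290,290) in the 14x crop, with the head centred near (275,217).

```bash
python3 - <<'E'
from h import *
b=capture("top")
f=lambda x,y,s,u,v:((x+.5)/s-.5+u,(y+.5)/s-.5+v)
print("rack");R=[onz(b,f(x,y,7,315,240),.07) for x,y in[(160,60),(703,240),(637,472),(88,298)]]
for i in range(4):
    d=R[(i+1)%4]-R[i];print(R[i].round(4),np.linalg.norm(d).round(4),np.degrees(np.arctan2(d[1],d[0])).round(1))
C=np.mean(R,0);y=(R[0]+R[3]-R[1]-R[2]);y/=np.linalg.norm(y);print("C",C,"y",y,"holes",C+.045*y,C-.045*y)
H=[onz(b,f(x,y,7,315,240),.13) for x,y in[(268,172),(343,190),(313,275),(245,257)]]
print("handle",np.mean(H,0));
for i in range(4):
    d=H[(i+1)%4]-H[i];print(np.linalg.norm(d).round(4),np.degrees(np.arctan2(d[1],d[0])).round(1))
L=lambda x,y,z:onz(b,f(x,y,14,156,215),z)
print("head",L(275,217,.082),"w",L(197,217,.082)-L(353,217,.082),"collar",L(272,212,.086),np.linalg.norm(L(140,212,.086)-L(408,212,.086)))
s=L(238,150,.082)-L(290,290,.082);print("slot",s,np.degrees(np.arctan2(s[1],s[0])))
# shaker front edge orientation
e=onz(b,(220,253),.07)-onz(b,(110,253),.07);print(e)
# slot via dark pixels fit
im=np.array(b["pixels"]).astype(float).mean(2)
print(im[224:239,168:186].astype(int))
E
```

```text
rack
[ 0.5225 -0.2244  0.07  ] 0.1729 -108.9
[ 0.4665 -0.3881  0.07  ] 0.0719 161.5
[ 0.3983 -0.3653  0.07  ] 0.1726 71.6
[ 0.4527 -0.2014  0.07  ] 0.0735 -18.2
C [ 0.4599915  -0.29479187  0.07      ] y [0.31921848 0.94768115 0.        ] holes [ 0.47435633 -0.25214621  0.07      ] [ 0.44562667 -0.33743752  0.07      ]
handle [ 0.47473487 -0.249998    0.13      ]
0.0216 -104.1
0.0249 158.7
0.0196 74.5
0.0243 -16.8
head [0.56115178 0.10937093 0.082     ] w [8.75751946e-05 2.28565440e-02 0.00000000e+00] collar [0.5615521  0.10897997 0.086     ] 0.039091634488046444
slot [0.02050316 0.00802198 0.        ] 21.36820955502274
[-0.00054498 -0.22840111  0.        ]
[[154 124 115 116 112 116 118 127 126 122 119 115 116 114 111 119 142 180]
 [133 115 113 118 121 126 142 161 162 149 135 123 115 118 112 101 106 147]
 [121 113 116 138 155 152 173 193 195 188 175 145 120 117 115 108  96 109]
 [114 113 124 163 184 179 191 208 212 208 201 173 137 118 118 116 102  85]
 [111 116 142 184 199 189 192 208 213 213 211 193 160 126 114 116 107  78]
 [115 123 161 196 208 194 187 202 213 214 213 205 175 133 115 116 106  80]
 [114 128 168 201 212 203 189 198 210 213 215 208 178 136 117 116 108  81]
 [113 127 163 199 212 209 197 194 207 213 215 205 173 133 117 119 107  80]
 [110 116 152 193 210 212 203 191 201 212 211 195 156 123 117 120 109  74]
 [112 117 133 173 201 211 209 189 191 204 200 172 135 116 119 116 102  67]
 [115 113 120 144 177 200 204 185 174 184 176 146 121 116 117 112  86  62]
 [118 113 109 120 144 169 178 168 147 149 140 122 116 118 114  98  74  82]
 [138 118 113 113 120 130 135 132 121 122 119 111 117 116 106  83  72 121]
 [166 139 120 113 112 113 111 113 111 114 115 115 114 106  87  78 111 163]
 [197 177 149 128 115 113 112 113 112 110 108 106  95  91  98 125 161 195]]
```

Call:
drive_tool --translation '[[0.0364, -0.0474, 0], [0.0364, -0.0474, 0], [0.0364, -0.0474, 0], [0.0364, -0.0474, 0], [0.0364, -0.0474, 0]]' --angular '[[0, 0, -0.1745], [0, 0, -0.1745], [0, 0, -0.1745], [0, 0, -0.1745], [0, 0, -0.1745]]' --claw 1

```text
t: 0.82
ee_pos: [0.3556, 0.388, 0.2314]
ee_rot: [[0.0, -0.411, 0.912], [0.0, 0.912, 0.411], [-1.0, 0.0, 0.0]]
ft_force: [1.5, 0.6, 0.5]
finger_gap: 1.001
```

Call:
drive_tool --translation '[[0.0364, -0.0474, 0], [0.0364, -0.0474, 0], [0.0364, -0.0474, 0], [0.0364, -0.0474, 0], [0, -0.05, 0]]' --angular '[[0, 0, -0.1745], [0, 0, -0.1745], [0, 0, -0.1745], [0, 0, -0.1745], [0, 0, -0.1745]]'

```text
t: 1.45
ee_pos: [0.5024, 0.1478, 0.2314]
ee_rot: [[0.002, 0.436, 0.9], [-0.001, 0.9, -0.436], [-1.0, -0.0, 0.002]]
ft_force: [0.6, -1.0, -0.3]
finger_gap: 0.997
```

Call:
drive_tool --translation '[[0, -0.05, 0], [0, -0.05, 0], [0, -0.05, 0], [0, -0.05, 0], [0, -0.05, 0]]' --angular '[[0, 0, -0.1745], [0, 0, -0.1745], [0, 0, -0.1745], [0, 0, -0.1745], [0, 0, -0.1745]]'

```text
t: 2.08
ee_pos: [0.5001, -0.1013, 0.2315]
ee_rot: [[0.0, 0.969, 0.247], [0.0, 0.247, -0.969], [-1.0, 0.001, -0.0]]
ft_force: [-0.1, 0.8, 0.1]
finger_gap: 1.001
```

Call:
drive_tool --translation '[[-0.0085, -0.05, 0], [-0.0085, -0.05, 0], [-0.0085, -0.05, 0], [0, 0, 0], [0, 0, -0.04]]' --angular '[[0, 0, -0.177], [0, 0, -0.177], [0, 0, -0.177], [0, 0, 0], [0, 0, 0]]'

```text
t: 2.7
ee_pos: [0.4768, -0.2507, 0.1928]
ee_rot: [[0.006, 0.962, -0.271], [-0.001, -0.271, -0.962], [-1.0, 0.006, -0.0]]
ft_force: [0.3, 1.1, -0.8]
finger_gap: 1.0
```

```bash
python3 - <<'E'
from h import *
s=state();print(s["q"].round(1),s["ee_pos"],np.degrees(np.arctan2(s["ee_rot"][1,2],s["ee_rot"][0,2])))
snap("scene","e.png",(110,140,270,250),5)
E
```

```text
[-17.   24.7  52.4 112.3 -24.3  54.2 -58.3] [ 0.47683472 -0.25066925  0.1927906 ] -105.74328580436271
```

View pics/e.png

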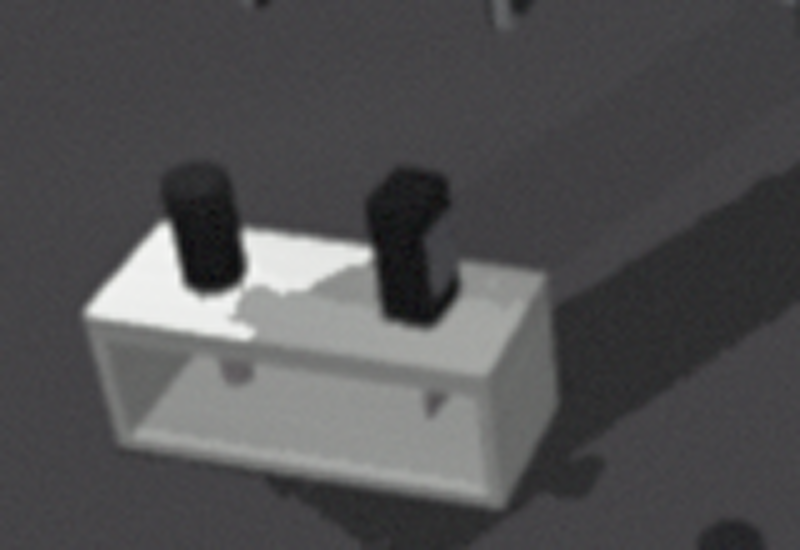

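The blocky handle stands at (410,245) in the crop, with its inlay towards +y. Its bottom corners are about (385,316), (430,325) and (458,295).

```bash
python3 - <<'E'
from h import *
c=capture("scene")
P=[onz(c,((x+.5)/5-.5+110,(y+.5)/5-.5+140),.07) for x,y in[(385,316),(430,325),(458,295)]]
print(P,np.linalg.norm(P[0]-P[1]),np.linalg.norm(P[1]-P[2]),(P[0]+P[2])/2)
for d in(P[1]-P[0],P[1]-P[2]):print(np.degrees(np.arctan2(d[1],d[0])))
E
```

```text
[array([ 0.47966828, -0.26770729,  0.07      ]), array([ 0.48737415, -0.24956269,  0.07      ]), array([ 0.46806597, -0.23917195,  0.07      ])] 0.01971311470529253 0.02192654092672587 [ 0.47386712 -0.25343962  0.07      ]
66.98944294578159
-28.28701347341079
```

Call:
drive_tool --translation '[[-0.0025, -0.001, -0.03], [0, 0, -0.03], [0, 0, -0.025], [0, 0, -0.02], [0, 0, 0]]' --angular '[[0, 0, 0], [0, 0, 0], [0, 0, 0], [0, 0, 0], [0, 0, 0]]'

```text
t: 3.42
ee_pos: [0.472, -0.2503, 0.0857]
ee_rot: [[-0.002, 0.962, -0.271], [0.001, -0.271, -0.962], [-1.0, -0.002, -0.0]]
ft_force: [0.6, -1.0, 0.5]
finger_gap: 1.003
```

Call:
drive_tool --translation '[[0, 0, 0], [0, 0, 0], [0, 0, 0], [0, 0, 0], [0, 0, 0]]' --angular '[[0, 0, 0], [0, 0, 0], [0, 0, 0], [0, 0, 0], [0, 0, 0]]' --claw -1

```text
t: 4.05
ee_pos: [0.4727, -0.2511, 0.0869]
ee_rot: [[0.001, 0.962, -0.272], [0.0, -0.272, -0.962], [-1.0, 0.001, -0.0]]
ft_force: [-0.2, 1.6, 6.3]
finger_gap: 0.269
```

Call:
drive_tool --translation '[[0, 0, 0], [0, 0, 0], [0, 0, 0], [0, 0, 0.01], [0, 0, 0.02]]' --angular '[[0, 0, 0], [0, 0, 0], [0, 0, 0], [0, 0, 0], [0, 0, 0]]'

```text
t: 4.68
ee_pos: [0.4716, -0.2508, 0.1166]
ee_rot: [[-0.002, 0.962, -0.273], [0.0, -0.273, -0.962], [-1.0, -0.002, 0.0]]
ft_force: [-0.1, -0.5, -0.6]
finger_gap: 0.274
```

Call:
drive_tool --translation '[[0, 0, 0.03], [0, 0, 0.03], [0, 0, 0.03], [0, 0, 0], [0, 0, 0]]' --angular '[[0, 0, 0], [0, 0, 0], [0, 0, 0], [0, 0, 0], [0, 0, 0]]'

```text
t: 5.3
ee_pos: [0.472, -0.2505, 0.2062]
ee_rot: [[-0.0, 0.962, -0.272], [0.001, -0.272, -0.962], [-1.0, -0.0, -0.001]]
ft_force: [-0.4, 0.4, -2.1]
finger_gap: 0.272
```

```bash
python3 - <<'E'
from h import *
s=state();print(s["q"].round(1),s["ee_pos"],s["finger_gap"],s["ft_force"])
snap("scene","f.png",(110,100,270,220),5)
E
```

```text
[-18.1  23.5  53.7 112.  -22.9  55.8 -59.2] [ 0.47198319 -0.25045039  0.20617352] 0.2721900873816831 [-0.43492112  0.44081281 -2.10759298]
```

View pics/f.png

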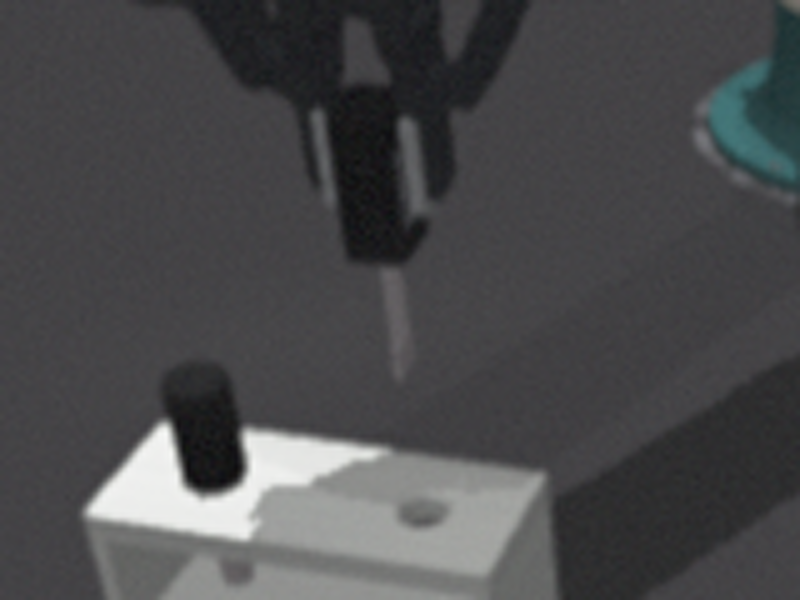

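Driver is out and gripped; the blade tip shows at (400,383) and the empty hole at (423,512).

```bash
python3 - <<'E'
from h import *
c=capture("scene")
g=lambda x,y,z:onz(c,((x+.5)/5-.5+110,(y+.5)/5-.5+100),z)
print("tip",g(400,383,.137),"hole",g(423,512,.07))
for z in(.137,.2,.08):print(proj(c,[[.472,-.2505,z]])*1, (proj(c,[[.472,-.2505,z]])-[110,100])*5)
E
```

```text
tip [ 0.48600765 -0.25337011  0.137     ] hole [ 0.4783882  -0.25274296  0.07      ]
[[191.53605212 172.14319355]] [[407.6802606  360.71596774]]
[[187.39265231 142.87249807]] [[386.96326154 214.36249037]]
[[194.9142288  196.07861838]] [[424.57114399 480.39309189]]
```

Call:
drive_tool --translation '[[0.0124, 0.0513, 0], [0.0124, 0.0513, 0], [0.0124, 0.0513, 0], [0.0124, 0.0513, 0], [0.0124, 0.0513, 0]]' --angular '[[0, 0, 0.0927], [0, 0, 0.0927], [0, 0, 0.0927], [0, 0, 0.0927], [0, 0, 0.0927]]'

```text
t: 6.02
ee_pos: [0.534, 0.0071, 0.2055]
ee_rot: [[-0.001, 0.982, 0.189], [-0.001, 0.189, -0.982], [-1.0, -0.002, 0.0]]
ft_force: [0.8, -0.5, -1.0]
finger_gap: 0.272
```

Call:
drive_tool --translation '[[0.0124, 0.0513, 0], [0.0124, 0.0513, 0], [0, 0, 0], [0, 0, 0]]' --angular '[[0, 0, 0.0927], [0, 0, 0.0927], [0, 0, 0], [0, 0, 0]]'

```text
t: 6.52
ee_pos: [0.5585, 0.1072, 0.2053]
ee_rot: [[-0.002, 0.931, 0.364], [-0.002, 0.364, -0.931], [-1.0, -0.002, 0.001]]
ft_force: [0.1, -0.4, -0.7]
finger_gap: 0.273
```

```bash
python3 - <<'E'
from h import *
s=state();print(s["q"].round(1),s["ee_pos"],s["ee_rot"].round(3),s["finger_gap"],s["ft_force"],s["wrist_torque"])
c=capture("scene");p=s["ee_pos"]
q=proj(c,[p+[0,0,d] for d in(.043,.013,-.017,-.069)]+[[.5613,.1093,.082]]);print(q.round(1))
u,v=q[2].astype(int);print(u-50,v-75)
snap("scene","g.png",(u-60,v-60,u+60,v+60),5)
t=snap("top","h.png",(120,170,240,290),5)
print(proj(t,[p+[0,0,-.069]]))
E
```

```text
[-46.   23.9  40.7 106.9 -18.5  56.1 -65.9] [0.55847807 0.10724315 0.20533943] [[-0.002  0.931  0.364]
 [-0.002  0.364 -0.931]
 [-1.    -0.002  0.001]] 0.27329580641375667 [ 0.14349856 -0.41858053 -0.7489436 ] [ 0.0060033   0.01158833 -0.00800102]
[[398.2 133.4]
 [394.5 149.2]
 [391.  164.2]
 [385.3 188.3]
 [381.4 212.1]]
340 89
[[170.35280914 229.11650542]]
```

View pics/g.png

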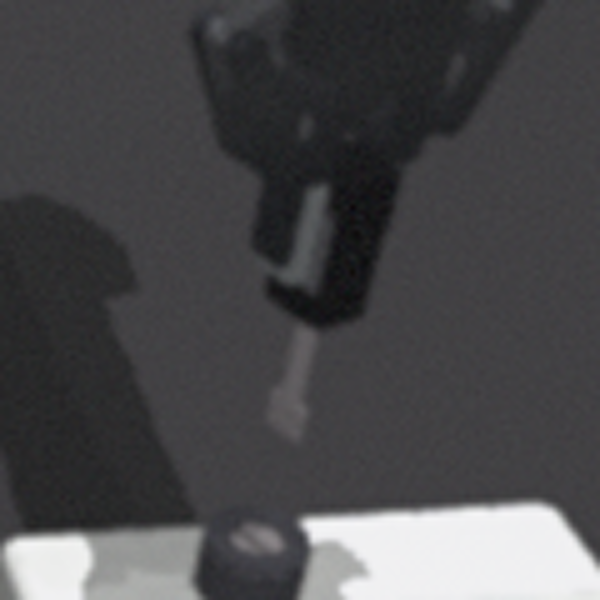

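```bash
python3 - <<'E'
from h import *
from scipy.optimize import least_squares
from scipy.spatial.transform import Rotation as Ro
s=state();c=capture("scene");p=s["ee_pos"]
o=np.array([330,104]);px=lambda P:(proj(c,P)-o)*5+2
hx,hy=s["ee_rot"][:,1],-s["ee_rot"][:,2];B=np.c_[hx,hy,[0,0,1]]
M=np.array([[-.015,-.012,-.03],[.015,-.012,-.03],[.015,.012,-.03],[-.008,0,-.082],[.008,0,-.082]])
obs=np.array([[268,286],[320,328],[365,315],[270,418],[300,440]])
def mod(v): # along x, up, tilt about hy
    R=Ro.from_rotvec([0,v[2],0]).as_matrix(); return px((p+B@(np.array([v[0],0,v[1]])[:,None]+R@M.T).T.T.T.reshape(3,-1).T[:, :].T.T.T if False else p+(B@(np.array([[v[0]],[0],[v[1]]])+R@M.T)).T)
print(mod([.0026,.013,0]).round(0).tolist())
r=least_squares(lambda v:(mod(v)-obs).ravel(),[.0026,.013,0]);print(r.x,np.degrees(r.x[2]),mod(r.x).round(0).tolist())
R=Ro.from_rotvec([0,r.x[2],0]).as_matrix()
print("tip rel tcp in tool frame x,z",np.array([r.x[0],0,r.x[1]])+R@[0,0,-.082])
E
```

```text
File "<stdin>", line 10
    R=Ro.from_rotvec([0,v[2],0]).as_matrix(); return px((p+B@(np.array([v[0],0,v[1]])[:,None]+R@M.T).T.T.T.reshape(3,-1).T[:, :].T.T.T if False else p+(B@(np.array([[v[0]],[0],[v[1]]])+R@M.T)).T)
                                                       ^
SyntaxError: '(' was never closed
```

```bash
python3 - <<'E'
from h import *
from scipy.optimize import least_squares
from scipy.spatial.transform import Rotation as Ro
s=state();c=capture("scene");p=s["ee_pos"]
o=np.array([330,104]);px=lambda P:(proj(c,P)-o)*5+2
hx,hy=s["ee_rot"][:,1],-s["ee_rot"][:,2];B=np.c_[hx,hy,[0,0,1]]
M=np.array([[-.015,-.012,-.03],[.015,-.012,-.03],[.015,.012,-.03],[-.008,0,-.082],[.008,0,-.082]])
obs=np.array([[268,286],[320,328],[365,315],[270,418],[300,440]])
def mod(v):
    Q=np.array([v[0],0,v[1]])+Ro.from_rotvec([0,v[2],0]).apply(M)
    return px(p+Q@B.T)
print(mod([.0026,.013,0]).round(0).tolist())
r=least_squares(lambda v:(mod(v)-obs).ravel(),[.0026,.013,0]);print(r.x,np.degrees(r.x[2]),mod(r.x).round(0).tolist())
print("tip",np.array([r.x[0],0,r.x[1]])+Ro.from_rotvec([0,r.x[2],0]).apply([0,0,-.082]))
E
```

```text
[[256.0, 293.0], [313.0, 334.0], [365.0, 318.0], [267.0, 415.0], [296.0, 438.0]]
[ 0.00423688  0.01518889 -0.0094854 ] -0.5434731325635062 [[260.0, 291.0], [318.0, 331.0], [371.0, 315.0], [273.0, 414.0], [302.0, 436.0]]
tip [ 0.00501467  0.         -0.06680742]
```

Call:
drive_tool --translation '[[-0.0005, 0.0008, -0.02], [0, 0, -0.015], [0, 0, -0.009], [0, 0, -0.004], [0, 0, 0]]' --angular '[[0, 0, 0], [0, 0, 0], [0, 0, 0], [0, 0, 0], [0, 0, 0]]'

```text
t: 7.35
ee_pos: [0.5587, 0.1088, 0.1583]
ee_rot: [[-0.0, 0.931, 0.364], [-0.0, 0.364, -0.931], [-1.0, -0.0, 0.0]]
ft_force: [0.3, -0.2, -1.0]
finger_gap: 0.274
```

```bash
python3 - <<'E'
from h import *
s=state();c=capture("scene");p=s["ee_pos"];print(p,s["ft_force"],s["wrist_torque"],np.degrees(np.arctan2(s["ee_rot"][1,1],s["ee_rot"][0,1])))
snap("scene","i.png",(340,165,420,235),8)
o=np.array([340,165]);hx=s["ee_rot"][:,1]
print((proj(c,[p+hx*(.0035+a)+[0,0,-.069] for a in(-.008,0,.008)]+[[.5613,.1093,.086]])-o)*8+3.5)
E
```

```text
[0.55867622 0.10882724 0.15828775] [ 0.30378696 -0.20129334 -1.00668595] [-0.00632914 -0.01372054 -0.07536988] 21.366133024063842
[[322.73884335 340.23103601]
 [344.51531557 358.41191411]
 [366.61826617 376.86368448]
 [337.87295409 367.71093504]]
```

View pics/i.png

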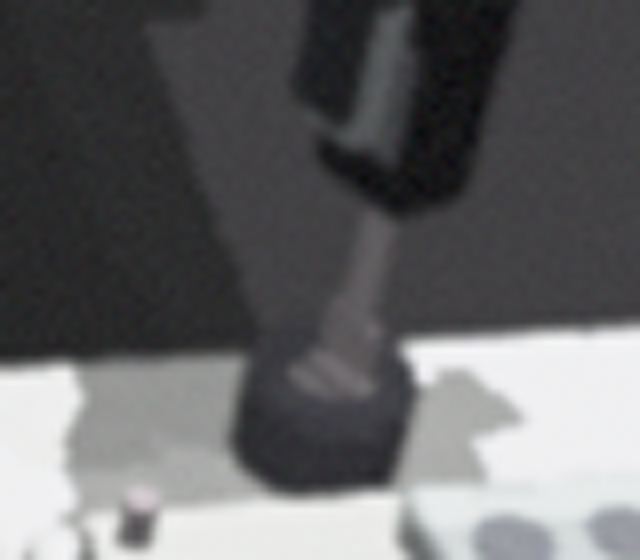

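The blade hovers just above the head, about 1–2 mm towards +y of the collar centre (tip ≈(350,360), collar ≈(334,368)). I'll correct slightly and feel down.

Call:
drive_tool --translation '[[-0.0003, -0.0013, 0], [0, 0, -0.003], [0, 0, -0.002], [0, 0, 0]]' --angular '[[0, 0, 0], [0, 0, 0], [0, 0, 0], [0, 0, 0]]'

```text
t: 7.95
ee_pos: [0.5581, 0.1077, 0.1531]
ee_rot: [[-0.0, 0.931, 0.365], [-0.0, 0.365, -0.931], [-1.0, -0.0, 0.0]]
ft_force: [-0.3, -0.1, -0.6]
finger_gap: 0.277
```

Call:
drive_tool --translation '[[0, 0, -0.001], [0, 0, -0.001], [0, 0, 0]]' --angular '[[0, 0, 0], [0, 0, 0], [0, 0, 0]]'

```text
t: 8.32
ee_pos: [0.5582, 0.1076, 0.1512]
ee_rot: [[-0.0, 0.931, 0.365], [-0.0, 0.365, -0.931], [-1.0, -0.0, 0.0]]
ft_force: [0.3, -0.2, -0.3]
finger_gap: 0.273
```

Call:
drive_tool --translation '[[0, 0, -0.001], [0, 0, -0.0005], [0, 0, 0]]' --angular '[[0, 0, 0], [0, 0, 0], [0, 0, 0]]'

```text
t: 8.7
ee_pos: [0.5583, 0.1076, 0.1497]
ee_rot: [[-0.0, 0.931, 0.365], [-0.0, 0.365, -0.931], [-1.0, -0.0, 0.0]]
ft_force: [-0.7, -0.4, 0.0]
finger_gap: 0.277
```

Call:
drive_tool --translation '[[0, 0, -0.001], [0, 0, -0.0005], [0, 0, 0]]' --angular '[[0, 0, 0], [0, 0, 0], [0, 0, 0]]'

```text
t: 9.07
ee_pos: [0.5582, 0.1077, 0.1482]
ee_rot: [[-0.0, 0.931, 0.365], [-0.0, 0.365, -0.931], [-1.0, -0.0, -0.0]]
ft_force: [-0.2, 0.1, -1.8]
finger_gap: 0.271
```

Call:
drive_tool --translation '[[0, 0, -0.001], [0, 0, -0.0005], [0, 0, 0]]' --angular '[[0, 0, 0], [0, 0, 0], [0, 0, 0]]'

```text
t: 9.45
ee_pos: [0.5582, 0.1077, 0.1467]
ee_rot: [[-0.0, 0.931, 0.365], [-0.0, 0.365, -0.931], [-1.0, -0.0, 0.0]]
ft_force: [-0.6, -0.3, -0.5]
finger_gap: 0.271
```

Call:
drive_tool --translation '[[0, 0, -0.001], [0, 0, 0]]' --angular '[[0, 0, 0], [0, 0, 0]]'

```text
t: 9.7
ee_pos: [0.5582, 0.1076, 0.1457]
ee_rot: [[-0.0, 0.931, 0.365], [-0.0, 0.365, -0.931], [-1.0, -0.0, 0.0]]
ft_force: [-0.1, -0.1, -0.6]
finger_gap: 0.276
```

```bash
python3 - <<'E'
from h import *
for i in range(6):
    s=state();capture("top");print(s["ee_pos"].round(4),s["ft_force"].round(2),s["wrist_torque"].round(3))
E
```

```text
[0.5582 0.1076 0.1457] [-0.13 -0.1  -0.57] [ 0.024 -0.007  0.008]
[0.5583 0.1076 0.1457] [ 0.46  0.71 -0.91] [-0.017  0.008 -0.035]
[0.5583 0.1076 0.1458] [-0.61 -0.56 -0.83] [-0.001  0.033  0.004]
[0.5583 0.1076 0.1458] [ 0.97 -0.59 -0.71] [-0.06   0.019 -0.001]
[0.5583 0.1077 0.1458] [-1.12 -0.75 -0.66] [ 0.014 -0.009  0.001]
[0.5583 0.1076 0.1458] [ 0.32  0.75 -1.54] [ 0.03  -0.03   0.014]
```

Call:
drive_tool --translation '[[0, 0, -0.001], [0, 0, 0], [0, 0, 0]]' --angular '[[0, 0, 0], [0, 0, 0], [0, 0, 0]]'

```text
t: 10.38
ee_pos: [0.5584, 0.1077, 0.1449]
ee_rot: [[0.0, 0.931, 0.365], [0.0, 0.365, -0.931], [-1.0, 0.0, 0.0]]
ft_force: [-0.1, -0.5, 0.2]
finger_gap: 0.275
```

Call:
drive_tool --translation '[[0, 0, -0.001], [0, 0, 0], [0, 0, 0]]' --angular '[[0, 0, 0], [0, 0, 0], [0, 0, 0]]'

```text
t: 10.75
ee_pos: [0.5584, 0.1077, 0.1439]
ee_rot: [[0.0, 0.931, 0.365], [0.0, 0.365, -0.931], [-1.0, 0.0, 0.0]]
ft_force: [-1.3, 0.1, 1.3]
finger_gap: 0.275
```

```bash
python3 - <<'E'
from h import *
F=[]
for i in range(5):
    s=state();capture("top");F.append(np.r_[s["ee_pos"],s["ft_force"],s["wrist_torque"]])
print(np.mean(F,0).round(4))
E
```

```text
[ 5.5840e-01  1.0770e-01  1.4390e-01 -2.6890e-01 -1.2360e-01  2.2114e+00
 -7.1000e-03  7.5700e-02  7.0000e-04]
```

Contact begins about 6–7 mm below the face height, which matches the slot bottom, so the blade is in the slot. I'll turn counter-clockwise about the blade axis.

Call:
drive_tool --translation '[[0.0002, -0.0004, 0], [0.0003, -0.0004, 0], [0, 0, 0]]' --angular '[[0, 0, 0.131], [0, 0, 0.131], [0, 0, 0]]'

```text
t: 11.38
ee_pos: [0.5591, 0.1067, 0.144]
ee_rot: [[0.001, 0.806, 0.592], [0.0, 0.592, -0.806], [-1.0, 0.001, 0.0]]
ft_force: [0.1, -0.3, 2.0]
finger_gap: 0.273
```

```bash
cat > r.py <<'E'
from h import *
F=[]
for i in range(4):
    s=state();capture("top");F.append(np.r_[s["ee_pos"],s["ft_force"],s["wrist_torque"]])
print(s["q"].round(1),np.mean(F,0).round(4),np.degrees(np.arctan2(s["ee_rot"][1,1],s["ee_rot"][0,1])).round(2),s["t"])
E
python3 r.py
```

```text
[-40.6  27.8  34.1 109.4 -20.3  48.9 -49.7] [ 0.559   0.1067  0.1439  0.1096 -0.2509  1.9117 -0.0535 -0.1052 -0.0876] 36.27 11.525
```

Call:
drive_tool --translation '[[0.0003, -0.00035, 0], [0.0003, -0.0003, 0], [0.0004, -0.0003, 0], [0, 0, 0]]' --angular '[[0, 0, 0.131], [0, 0, 0.131], [0, 0, 0.131], [0, 0, 0]]'

```text
t: 12.08
ee_pos: [0.56, 0.1059, 0.1439]
ee_rot: [[0.0, 0.519, 0.855], [0.0, 0.855, -0.519], [-1.0, 0.001, 0.0]]
ft_force: [1.1, -0.1, 1.5]
finger_gap: 0.278
```

```bash
python3 r.py
```

```text
[-36.3  26.8  28.5 109.  -16.8  48.3 -30.3] [ 0.56    0.1059  0.1439  0.952   0.2114  2.2     0.0298 -0.2208 -0.1581] 58.77 12.225
```

Call:
drive_tool --translation '[[0.0004, -0.0002, 0], [0.0004, -0.0002, 0], [0.0004, -0.0001, 0], [0.0004, 0, 0], [0, 0, 0]]' --angular '[[0, 0, 0.131], [0, 0, 0.131], [0, 0, 0.131], [0, 0, 0.11], [0, 0, 0]]'

```text
t: 12.9
ee_pos: [0.5615, 0.1056, 0.1438]
ee_rot: [[0.0, 0.042, 0.999], [0.0, 0.999, -0.042], [-1.0, 0.0, 0.0]]
ft_force: [0.5, 0.8, 3.0]
finger_gap: 0.276
```

```bash
python3 r.py
```

```text
[-30.9  26.   21.5 108.5 -12.6  47.8  -5.2] [ 0.5615  0.1056  0.1438  0.8754  0.5629  2.4646  0.1888 -0.235  -0.1806] 87.62 13.05
```

Torque is steady at about 0.18 N·m, so the screw is turning. On to the stop.

Call:
drive_tool --translation '[[0.0003, 0, 0], [0.0003, 0, 0], [0, 0, 0]]' --angular '[[0, 0, 0.08], [0, 0, 0.08], [0, 0, 0]]'

```text
t: 13.48
ee_pos: [0.562, 0.1056, 0.1438]
ee_rot: [[0.0, -0.118, 0.993], [0.0, 0.993, 0.118], [-1.0, 0.0, 0.0]]
ft_force: [1.1, 0.8, 1.7]
finger_gap: 0.27
```

```bash
python3 r.py
```

```text
[-29.1  25.9  19.3 108.3 -11.3  47.7   2.8] [ 0.562   0.1056  0.1438  0.5906  0.9323  2.5047  0.2853 -0.2233 -0.1359] 96.82 13.625
```

Call:
drive_tool --translation '[[0.0003, 0, 0], [0, 0, 0]]' --angular '[[0, 0, 0.08], [0, 0, 0]]'

```text
t: 13.92
ee_pos: [0.5622, 0.1056, 0.1438]
ee_rot: [[-0.0, -0.198, 0.98], [0.0, 0.98, 0.198], [-1.0, 0.0, 0.0]]
ft_force: [0.7, 2.7, 2.9]
finger_gap: 0.271
```

```bash
python3 r.py
```

```text
[-28.3  25.8  18.2 108.2 -10.6  47.7   6.8] [ 0.5622  0.1056  0.1438  0.6634  1.806   2.5712  0.4332 -0.2133 -0.16  ] 101.4 14.075
```

Call:
drive_tool --translation '[[0.0003, 0.0001, 0], [0, 0, 0]]' --angular '[[0, 0, 0.08], [0, 0, 0]]'

```text
t: 14.38
ee_pos: [0.5625, 0.1057, 0.1438]
ee_rot: [[-0.0, -0.275, 0.961], [0.0, 0.961, 0.275], [-1.0, 0.0, -0.0]]
ft_force: [1.0, 1.1, 2.4]
finger_gap: 0.277
```

```bash
python3 r.py
```

```text
[-27.4  25.8  17.1 108.1 -10.   47.6  10.8] [ 0.5625  0.1056  0.1438  0.7144  1.5435  2.0442  0.5025 -0.1462 -0.1665] 105.99 14.525
```

Call:
drive_tool --translation '[[0.0002, 0.0001, 0], [0, 0, 0]]' --angular '[[0, 0, 0.06], [0, 0, 0]]'

```text
t: 14.82
ee_pos: [0.5627, 0.1057, 0.1438]
ee_rot: [[-0.0, -0.333, 0.943], [0.0, 0.943, 0.333], [-1.0, 0.0, -0.0]]
ft_force: [-0.7, 2.0, 2.5]
finger_gap: 0.271
```

```bash
python3 r.py
```

```text
[-26.8  25.7  16.3 108.   -9.5  47.6  13.8] [ 0.5627  0.1057  0.1438  0.2899  2.6688  2.0983  0.5714 -0.1216 -0.2072] 109.44 14.975
```

Call:
drive_tool --translation '[[0.0002, 0.0001, 0], [0, 0, 0]]' --angular '[[0, 0, 0.08], [0, 0, 0]]'

```text
t: 15.28
ee_pos: [0.563, 0.1058, 0.1438]
ee_rot: [[-0.0, -0.406, 0.914], [0.0, 0.914, 0.406], [-1.0, 0.0, 0.0]]
ft_force: [-0.1, 1.9, 2.0]
finger_gap: 0.27
```

```bash
python3 r.py; python3 - <<'E'
from h import *
snap("scene","j.png",(340,150,440,240),7)
E
```

```text
[-26.   25.7  15.2 107.9  -8.9  47.6  17.8] [ 0.563   0.1058  0.1438  0.2471  2.3601  2.2182  0.679  -0.1091 -0.3613] 113.99 15.425
```

View pics/j.png

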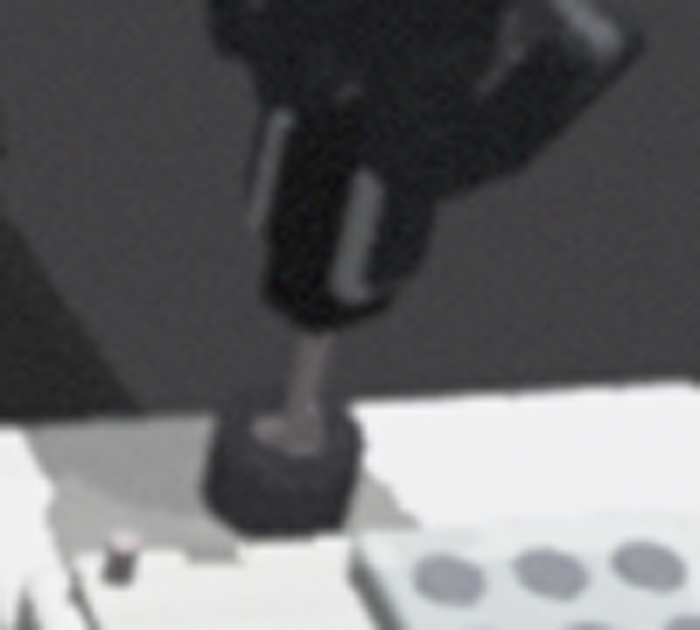

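Blade sits in the screw head inside the collar (tip ≈(300,440)), and torque has jumped to 0.36 N·m. One small confirming turn.

Call:
drive_tool --translation '[[0.0001, 0.0001, 0], [0, 0, 0]]' --angular '[[0, 0, 0.05], [0, 0, 0]]'

```text
t: 15.78
ee_pos: [0.5631, 0.1059, 0.1438]
ee_rot: [[0.0, -0.452, 0.892], [0.0, 0.892, 0.452], [-1.0, 0.0, 0.0]]
ft_force: [0.6, 2.6, 2.1]
finger_gap: 0.269
```

```bash
python3 r.py
```

```text
[-25.4  25.6  14.5 107.9  -8.5  47.5  20.4] [ 0.5631  0.1059  0.1438  0.9661  2.8094  2.1234  0.769  -0.1714 -0.4872] 116.89 15.925
```

The stop is confirmed (0.49 N·m and rising). I'll back off within the slot play and lift out.

Call:
drive_tool --translation '[[-0.0005, -0.0001, 0], [-0.0004, -0.0001, 0], [0, 0, 0]]' --angular '[[0, 0, -0.13], [0, 0, -0.13], [0, 0, 0]]'

```text
t: 16.35
ee_pos: [0.562, 0.1048, 0.1437]
ee_rot: [[-0.0, -0.211, 0.978], [-0.002, 0.978, 0.211], [-1.0, -0.002, -0.001]]
ft_force: [1.1, -0.8, 3.4]
finger_gap: 0.272
```

```bash
python3 r.py
```

```text
[-28.1  25.8  18.  108.2 -10.4  47.7   7.5] [ 0.5621  0.1048  0.1437  0.5054 -0.6705  2.5351 -0.1426 -0.0882  0.0071] 102.17 16.5
```

Call:
drive_tool --translation '[[0, 0, 0.002], [0, 0, 0.004], [0, 0, 0.01], [0, 0, 0.04], [0, 0, 0]]' --angular '[[0, 0, 0], [0, 0, 0], [0, 0, 0], [0, 0, 0], [0, 0, 0]]'

```text
t: 17.18
ee_pos: [0.5641, 0.106, 0.2032]
ee_rot: [[0.006, -0.209, 0.978], [0.002, 0.978, 0.209], [-1.0, 0.001, 0.006]]
ft_force: [-0.0, 0.6, -1.1]
finger_gap: 0.278
```

```bash
python3 r.py;python3 - <<'E'
from h import *
s=state();c=snap("scene","k.png",(340,115,440,225),6)
p=s["ee_pos"];hx=s["ee_rot"][:,1];hy=-s["ee_rot"][:,2]
P=[p+hx*(.0035+a)+[0,0,-.069] for a in(-.008,0,.008)]+[p+hx*(.0035+a)+hy*b+[0,0,-.017] for a,b in((-.015,-.012),(-.015,.012),(.015,.012),(.015,-.012))]+[[.5613,.1093,.082]]
print(((proj(c,P)-[340,115])*6+2.5).round(0).tolist())
E
```

```text
[-29.3  21.6  19.2 105.9  -8.6  54.    5.8] [ 0.5626  0.1058  0.201  -0.0702  0.5982 -1.5126 -0.0225  0.01   -0.0136] 102.07 17.325
[[256.0, 467.0], [278.0, 463.0], [301.0, 458.0], [290.0, 349.0], [247.0, 307.0], [334.0, 292.0], [379.0, 333.0], [251.0, 585.0]]
```

View pics/k.png

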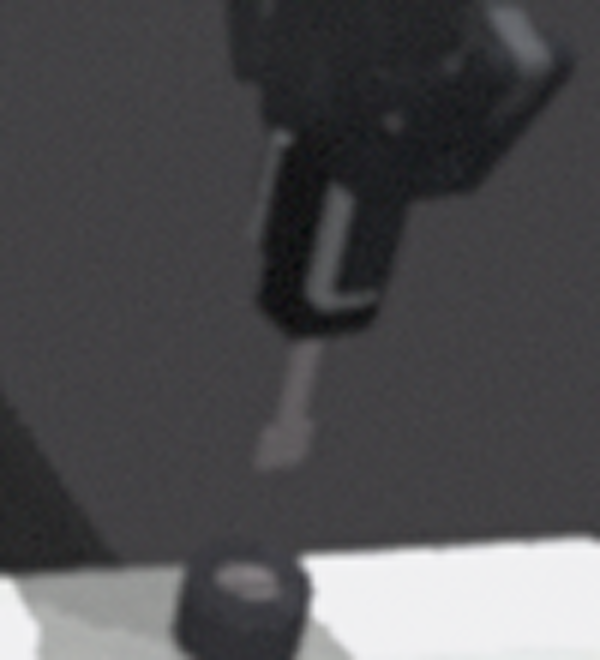

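The driver is straight in the grip; the blade edge at (255–303,465) matches the prediction of (256–301,463). Returning to the rack.

Call:
drive_tool --translation '[[-0.0075, -0.0297, 0], [-0.0075, -0.0297, 0], [-0.0075, -0.0297, 0], [-0.0075, -0.0297, 0], [-0.0075, -0.0297, 0]]' --angular '[[0, 0, -0.1715], [0, 0, -0.1715], [0, 0, -0.1715], [0, 0, -0.1715], [0, 0, -0.1715]]'

```text
t: 18.05
ee_pos: [0.5238, -0.0438, 0.199]
ee_rot: [[-0.002, 0.607, 0.794], [-0.0, 0.794, -0.607], [-1.0, -0.001, -0.001]]
ft_force: [1.5, -0.3, -1.9]
finger_gap: 0.273
```

Call:
drive_tool --translation '[[-0.0075, -0.0297, 0], [-0.0075, -0.0297, 0], [-0.0075, -0.0297, 0], [-0.0075, -0.0297, 0], [-0.0075, -0.0297, 0]]' --angular '[[0, 0, -0.1715], [0, 0, -0.1715], [0, 0, -0.1715], [0, 0, -0.1715], [0, 0, -0.1715]]'

```text
t: 18.68
ee_pos: [0.4864, -0.192, 0.1991]
ee_rot: [[-0.002, 0.998, 0.061], [0.0, 0.061, -0.998], [-1.0, -0.001, -0.0]]
ft_force: [-0.4, -0.4, -0.8]
finger_gap: 0.278
```

Call:
drive_tool --translation '[[-0.0075, -0.0297, 0], [-0.0075, -0.0297, 0], [0, 0, 0], [0, 0, 0]]' --angular '[[0, 0, -0.1715], [0, 0, -0.1715], [0, 0, 0], [0, 0, 0]]'

```text
t: 19.18
ee_pos: [0.4721, -0.2499, 0.1991]
ee_rot: [[-0.001, 0.962, -0.271], [0.001, -0.271, -0.962], [-1.0, -0.001, -0.0]]
ft_force: [-0.3, -0.4, -2.3]
finger_gap: 0.277
```

```bash
python3 r.py; python3 - <<'E'
from h import *
snap("top","l0.png");im=cv2.imread("pics/l0.png")
g=im[222:240,166:184].astype(float).mean(2).astype(int);print(g)
E
```

```text
[-16.   23.2  50.8 112.2 -22.   54.7 -60.2] [ 0.4723 -0.2496  0.1993 -0.0717 -0.1652 -0.993  -0.0023 -0.0237 -0.0026] -15.72 19.325
[[225 220 210 194 176 148 132 126 121 119 126 124 130 140 152 169 191 204]
 [221 211 188 157 141 126 121 122 121 119 117 123 119 121 126 135 148 169]
 [217 196 160 130 120 121 120 120 125 134 132 128 121 124 121 120 119 123]
 [205 175 139 120 118 125 135 144 155 168 166 153 142 126 122 123 116 107]
 [186 152 124 121 120 145 173 187 193 203 202 194 179 151 126 120 122 115]
 [167 131 118 117 130 170 203 212 216 218 217 213 204 175 137 124 122 121]
 [152 124 118 118 140 185 207 214 212 214 211 210 205 190 153 127 122 123]
 [145 122 120 121 145 184 200 201 198 197 198 201 206 201 173 133 121 122]
 [145 119 118 121 145 185 198 199 198 198 201 206 215 212 185 141 120 122]
 [148 122 120 121 151 193 210 214 215 213 215 217 219 213 180 139 122 123]
 [154 123 119 122 152 196 217 221 220 222 220 221 219 203 161 129 121 126]
 [162 128 119 118 142 181 208 219 221 221 220 219 209 183 144 125 124 123]
 [175 135 120 118 126 149 184 207 215 214 213 204 185 152 127 122 123 116]
 [195 156 125 119 118 127 150 176 187 188 184 171 149 126 124 125 121 105]
 [208 177 143 125 117 117 124 136 143 143 140 133 124 120 124 120 112  86]
 [217 198 172 147 128 118 116 120 118 117 118 118 119 121 120 110  95  80]
 [221 215 203 180 157 133 121 116 117 116 119 116 116 112 102  94 102 132]
 [223 222 219 207 192 169 145 140 125 121 116 110 102 105  99 116 156 190]]
```

The slot line is now horizontal in the top image (rows 229–230), i.e. along world y at about 90°, up from 21°: unlocked. Now inserting.

Call:
drive_tool --translation '[[0, -0.001, -0.02], [0, 0, -0.02], [0, 0, -0.01], [0, 0, -0.01], [0, 0, 0]]' --angular '[[0, 0, 0], [0, 0, 0], [0, 0, 0], [0, 0, 0], [0, 0, 0]]'

```text
t: 20.05
ee_pos: [0.4717, -0.2518, 0.139]
ee_rot: [[-0.002, 0.962, -0.274], [0.0, -0.274, -0.962], [-1.0, -0.002, 0.0]]
ft_force: [-0.6, -0.2, -0.5]
finger_gap: 0.274
```

Call:
drive_tool --translation '[[0, 0, -0.008], [0, 0, -0.01], [0, 0, -0.01], [0, 0, -0.01], [0, 0, 0]]' --angular '[[0, 0, 0], [0, 0, 0], [0, 0, 0], [0, 0, 0], [0, 0, 0]]'

```text
t: 20.68
ee_pos: [0.4716, -0.2515, 0.1008]
ee_rot: [[-0.002, 0.962, -0.273], [0.0, -0.273, -0.962], [-1.0, -0.002, 0.0]]
ft_force: [-0.0, 0.0, -1.2]
finger_gap: 0.274
```

```bash
python3 r.py
```

```text
[ -9.6  31.6  43.8 115.8 -31.1  44.7 -53. ] [ 0.472  -0.2518  0.1015  0.0678  0.242  -0.7277 -0.0215 -0.0022  0.015 ] -15.87 20.825
```

In the hole without contact. Down the last 14 mm gently.

Call:
drive_tool --translation '[[0, 0, -0.007], [0, 0, -0.004], [0, 0, -0.002], [0, 0, 0]]' --angular '[[0, 0, 0], [0, 0, 0], [0, 0, 0], [0, 0, 0]]'

```text
t: 21.38
ee_pos: [0.472, -0.2518, 0.0886]
ee_rot: [[-0.0, 0.962, -0.273], [0.0, -0.273, -0.962], [-1.0, -0.0, 0.0]]
ft_force: [-0.4, 0.6, -0.6]
finger_gap: 0.273
```

```bash
python3 r.py
```

```text
[ -8.7  32.8  42.7 116.1 -32.3  43.4 -52. ] [ 0.4722 -0.2519  0.0888  0.26   -0.1167 -0.7452 -0.0046  0.0375  0.0172] -15.87 21.525
```

Call:
drive_tool --translation '[[0, 0, -0.001], [0, 0, 0]]' --angular '[[0, 0, 0], [0, 0, 0]]'

```text
t: 21.82
ee_pos: [0.4721, -0.2518, 0.0878]
ee_rot: [[-0.0, 0.962, -0.273], [0.0, -0.273, -0.962], [-1.0, -0.0, -0.0]]
ft_force: [-0.1, 0.4, -0.5]
finger_gap: 0.274
```

```bash
python3 r.py
```

```text
[ -8.6  32.9  42.6 116.1 -32.4  43.3 -52. ] [ 4.722e-01 -2.518e-01  8.780e-02 -2.142e-01 -1.059e-01 -8.241e-01
 -1.490e-02 -2.000e-04 -1.300e-03] -15.87 21.975
```

Call:
drive_tool --translation '[[0, 0, -0.0008], [0, 0, 0], [0, 0, 0]]' --angular '[[0, 0, 0], [0, 0, 0], [0, 0, 0]]'

```text
t: 22.4
ee_pos: [0.4721, -0.2518, 0.087]
ee_rot: [[-0.0, 0.962, -0.273], [-0.0, -0.273, -0.962], [-1.0, -0.0, 0.0]]
ft_force: [-0.4, 0.6, -1.1]
finger_gap: 0.27
```

```bash
python3 r.py
```

```text
[ -8.5  32.9  42.6 116.1 -32.5  43.2 -51.9] [ 4.721e-01 -2.518e-01  8.700e-02 -1.801e-01 -1.580e-02 -8.614e-01
 -9.300e-03 -4.300e-03 -7.000e-04] -15.87 22.55
```

Call:
drive_tool --translation '[[0, 0, -0.0006], [0, 0, 0], [0, 0, 0]]' --angular '[[0, 0, 0], [0, 0, 0], [0, 0, 0]]'

```text
t: 22.98
ee_pos: [0.4722, -0.2518, 0.0869]
ee_rot: [[0.0, 0.962, -0.273], [0.001, -0.273, -0.962], [-1.0, 0.0, -0.001]]
ft_force: [-1.9, 2.0, 5.3]
finger_gap: 0.274
```

```bash
python3 r.py
```

```text
[ -8.5  32.9  42.5 116.1 -32.5  43.2 -51.8] [ 0.4722 -0.2518  0.0869 -1.3667  1.4224  5.1081  0.2452  0.3863 -0.0162] -15.87 23.125
```

Seated on the rack with 5 N. Releasing and retreating upward.

Call:
drive_tool --translation '[[0, 0, 0], [0, 0, 0], [0, 0, 0], [0, 0, 0], [0, 0, 0]]' --angular '[[0, 0, 0], [0, 0, 0], [0, 0, 0], [0, 0, 0], [0, 0, 0]]' --claw 1

```text
t: 23.8
ee_pos: [0.4722, -0.2518, 0.0863]
ee_rot: [[-0.0, 0.962, -0.273], [-0.0, -0.273, -0.962], [-1.0, -0.0, 0.0]]
ft_force: [0.1, 0.7, -0.4]
finger_gap: 0.997
```

Call:
drive_tool --translation '[[0, 0, 0.02], [0, 0, 0.03], [0, 0, 0.04], [0, 0, 0.05], [0, 0, 0.05]]' --angular '[[0, 0, 0], [0, 0, 0], [0, 0, 0], [0, 0, 0], [0, 0, 0]]'

```text
t: 24.42
ee_pos: [0.4717, -0.2521, 0.2791]
ee_rot: [[0.001, 0.962, -0.274], [-0.0, -0.274, -0.962], [-1.0, 0.001, -0.0]]
ft_force: [1.2, 0.1, 0.7]
finger_gap: 0.999
```

Call:
drive_tool --translation '[[0.01, 0.05, 0], [0.01, 0.05, 0], [0.01, 0.05, 0], [0, 0, 0]]' --angular '[[0, 0, 0], [0, 0, 0], [0, 0, 0], [0, 0, 0]]'

```text
t: 24.92
ee_pos: [0.503, -0.0975, 0.2771]
ee_rot: [[0.001, 0.964, -0.266], [0.002, -0.266, -0.964], [-1.0, 0.0, -0.002]]
ft_force: [0.3, -0.6, -0.2]
finger_gap: 0.999
```

```bash
python3 r.py; python3 - <<'E'
from h import *
snap("top","m0.png");snap("scene","m1.png")
a=cv2.imread("pics/m1.png")[140:250,110:270];b=cv2.imread("pics/m0.png")
A=cv2.resize(a,(480,330),interpolation=cv2.INTER_CUBIC)
B=cv2.resize(b[235:315,320:424],(429,330),interpolation=cv2.INTER_CUBIC)[:,:310]
C=cv2.resize(b[214:248,159:193],(250,250),interpolation=cv2.INTER_CUBIC)
im=np.zeros((590,792,3),np.uint8);im[:330,:480]=A;im[:330,482:792]=B;im[335:585,:250]=C
D=cv2.resize(cv2.imread("pics/m1.png"),(340,255));im[335:590,260:600]=D
im=(255*(im/255.)**.6).astype(np.uint8)
cv2.imwrite("pics/n.png",im)
E
```

```text
[-37.7  13.6  53.8 110.6 -12.4  61.9 -84.8] [ 0.5024 -0.1007  0.2772  0.1522 -0.2247  0.4081 -0.0403  0.0182  0.0189] -15.95 25.075
```

View pics/n.png

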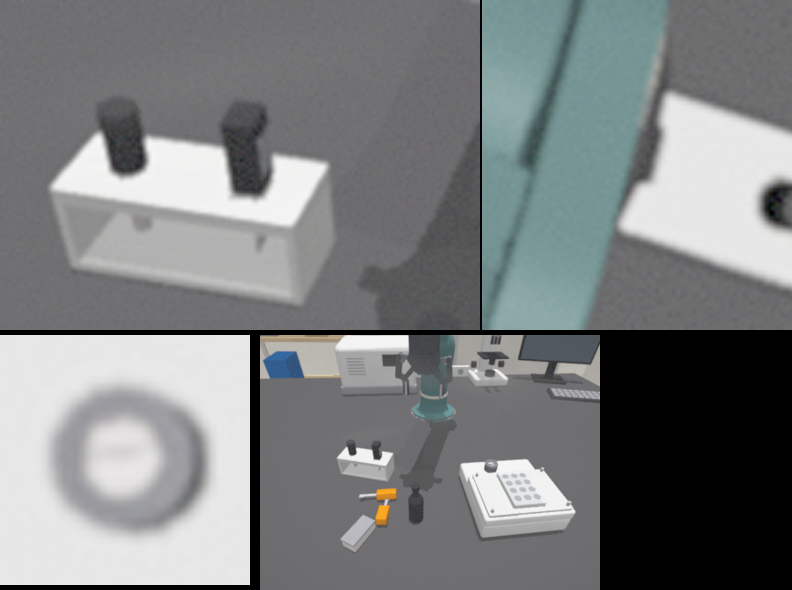

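The rack looks right, but the two orange look-alikes are now lying on the bench. I'll check from the saved pictures when they fell.

```bash
python3 - <<'E'
from h import *
for f in("a.png","m1.png","b.png","t0.png","l0.png","m0.png"):
    im=cv2.imread("pics/"+f).astype(int);m=((im[...,2]>150)&(im[...,0]<80)).astype(np.uint8)
    n,l,st,ce=cv2.connectedComponentsWithStats(m);print(f,[(ce[i].round(0).tolist(),int(st[i,4])) for i in range(1,n) if st[i,4]>15])
b=capture("top")
for uv in((343,219),(382,212)):print(onz(b,uv,.05),onz(b,uv,.08))
a=cv2.imread("pics/a.png")[205:300,120:240];c=cv2.imread("pics/m1.png")[205:340,120:260]
A=cv2.resize(a,None,fx=3.2,fy=3.2);C=cv2.resize(c,None,fx=2.8,fy=2.8)
im=np.zeros((max(A.shape[0],C.shape[0]),A.shape[1]+C.shape[1],3),np.uint8);im[:A.shape[0],:A.shape[1]]=A;im[:C.shape[0],A.shape[1]:]=C
cv2.imwrite("pics/o.png",im)
E
```

```text
a.png [([201.0, 219.0], 149), ([150.0, 228.0], 162)]
m1.png [([208.0, 261.0], 531), ([201.0, 295.0], 521)]
b.png [([385.0, 211.0], 75), ([344.0, 219.0], 70)]
t0.png [([384.0, 211.0], 76), ([343.0, 219.0], 74)]
l0.png [([337.0, 168.0], 19), ([343.0, 185.0], 28), ([330.0, 185.0], 23), ([333.0, 216.0], 139)]
m0.png [([334.0, 177.0], 48), ([342.0, 185.0], 36), ([340.0, 212.0], 79)]
[ 0.58548215 -0.24143628  0.05      ] [ 0.58228899 -0.2358378   0.08      ]
[ 0.60021598 -0.32736796  0.05      ] [ 0.59653167 -0.31890498  0.08      ]
```

View pics/o.png

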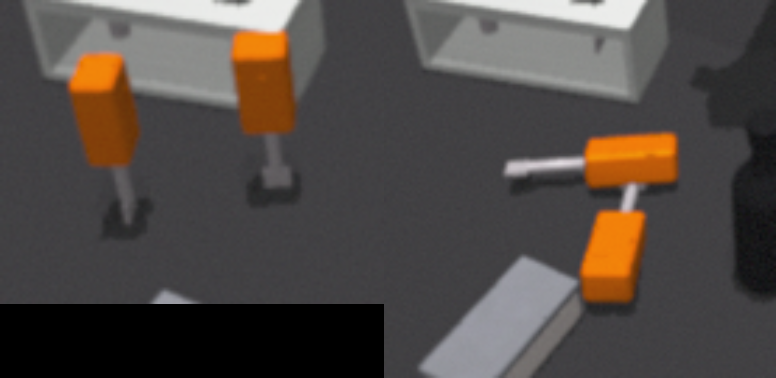

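The orange ones had been balancing on their blade edges. They were already drifting between the first two top pictures, before any arm move, and my gripper passed about 11 cm away, so they toppled on their own. The rest is in order, so I'm handing in.

```bash
python3 -c "
from h import *
print(robot.job_done(), state()['t'])"
```

```text
the job is handed in; nothing more can be done
the job is handed in; nothing more can be done
```

The lock screw is unlocked and the screwdriver is back in its rack hole, upright and fully down. I handed the job in at about 25 s on the robot's clock.

**What I did**
- **Seating the blade:** I lined it up with the slot from the top picture, at about 21°. It went straight in with no searching turn, and first felt contact 6–7 mm below the face, which fits the slot bottom. I pressed with about 3 N.
- **Unlocking:** I turned the screw counter-clockwise at about 0.18 N·m until the torque climbed to 0.49 N·m at the stop.
- **Putting it back:** I lowered it into its original hole until it met the rack top with about 5 N, then let go and moved the arm clear.

**Last checks**
- **Slot:** before the driver went back, a top picture showed the slot at roughly 90°, a turn of about 69°. That matches the 1.2 rad to the stop.
- **Rack:** the scene picture shows the screwdriver and nut driver both upright in the rack. The bottle and slide box look unmoved, though I did not measure them.

**Disagreed or not confirmed**
- **Orange look-alikes:** both toppled. They had been balancing on their blade edges and had already shifted about a pixel before the arm moved. The gripper passed about 11 cm away, so I believe they fell by themselves. One now lies right by the slide box, and I left both where they fell.
- **Camera mismatch:** the scene camera disagreed with the top camera by about 4 mm at the rack hole. I used the pose recorded at the grasp for the return, and it went in without touching.

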